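Pin and lock the hinged soldering clamp round the capacitor

TASK

Put the soldering clamp together round the capacitor, which stays standing in its seat. Set the loose jaw on the clamp board, swung well open (about 45 to 70 degrees), with its hinge knuckle in line over the fixed jaw's knuckle; push the hinge pin down fully home through both knuckles; swing the jaw fully shut; then push the flat locking key, turned to fit the narrow slot, fully home through the lock lugs. Leave the other loose things where they are.

Things in the scene. Friction and masses are not known exactly. Their poses are not given: they have to be found in the camera images.
- clamp: Fixed wooden board 195x190x8 mm with an aluminium jaw 40 mm high (top 48 mm above the table), immovable. Origin on the table under the seat's centre; x to the far side, y to the left. Board x -150..45, y -100..90 mm; seam at x = 0; jaw block x 0..36, y -33..35; lock lug x -14..36, y 39..80. The open jaw stands on the board's near part.
- clamp_hinge (a point): Hinge axis at the top of the fixed knuckle, 27 mm above the table, at the clamp's x 0, y -48 mm. Barrel 21 mm across, 8..27 mm above the table; bore 10 mm, vertical, down to the board.
- clamp_slot (a point): Centre of the lock slot's mouth on top of the lug, 48 mm above the table, at the clamp's x 0, y 59.5 mm. Slot 31 mm along the clamp's y, 13 mm along its x, down to the board. The lug is two plates (8..20 and 34..48 mm above the table); the jaw's tongue swings in between, so the jaw cannot be lowered into the shut place.
- clamp_seat (a point): Centre of the round seat for the capacitor (29 mm across, half in each jaw), on the board's top, 8 mm above the table.
- jaw: Loose aluminium jaw, about 0.35 kg, standing on the table. Its origin and axes are the clamp's (but 8 mm higher) when shut. Block x -40..0, y -33..35, z 0..40 mm. Opens counter-clockwise seen from above: its yaw minus the clamp's is the opening angle, 0 shut. On the board it swings with a few newtons and stays where left.
- jaw_knuckle (a point): Hinge axis at the top of the jaw's knuckle: jaw's x 0, y -48, z 40 mm. Barrel 21 mm across, z 20..40, bore 10 mm; it stands over the fixed knuckle with 1 mm to spare.
- jaw_slot (a point): Centre of the 32x14 mm slot in the jaw's flat tongue, on the upper face: jaw's x 0, y 59.5, z 23.5 mm. Tongue x -20..13, y 35..80, z 14.5..23.5.
- jaw_fin (a point): In the upright grip fin on the jaw, 10 mm below its top: jaw's x -24, y 4, z 60 mm. Fin 12 mm thick (x -30..-18), 44 mm long (y -18..26), z 40..70. Grip across the jaw's x.
- rack: Wooden rack, 56 (x) by 125 (y) by 40 mm high, fixed; holds the pin (at its y = -34 mm) and the key (at y = +30 mm) standing upright, heads on its top. Origin on the table under its centre.
- pin: Steel hinge pin: round shaft 8 mm thick, 38 mm long, last 10 mm tapered to 4 mm; round head 16 mm across, 30 mm high. Origin at the shoulder under the head, z up to the head. Home: shoulder on the loose jaw's knuckle, 48 mm above the table.
- key: Flat steel locking key: blade 10 mm (its x) by 26 mm (its y), 38 mm long, last 12 mm tapered to about 5 by 18 mm; head 10 mm (x) by 38 mm (y) by 30 mm high. Origin at the shoulder under the head, z up to the head. It stands with its y along the rack's y. Home: its y along the clamp's y, shoulder on the lug, 48 mm above the table. Either way round fits.
- capacitor: Blue can capacitor, 25 mm across, 40 mm high, standing loose in the seat; origin at the centre of its underside.
- heatsink: Black finned heatsink, 30x35x20 mm, a loose bystander; origin at the centre of its underside.
- tape: Small roll of black tape, 51 mm across, 19 mm high, a loose bystander behind the clamp; origin at the centre of its underside.
- marker: White marker pen with black cap, 135 mm long, a loose bystander lying down; origin at the centre of its underside.
- relay: Grey box relay, 21x28x35 mm, a loose bystander; origin at the centre of its underside.
Not all that is in view belongs to the job. Several things have the shape of the jaw; the one meant has the colours described above.

How it is judged:
By the outcome, as a careful person would: the job done as asked, in the order asked, and still so for the second after the job is handed in, with the robot touching nothing.
It also fails if it takes over 72 s, if anything falls off the work surface, if the arm or the gripper's body presses on something with over 40 N, if the wrist force passes 120 N, or if a joint passes its speed limit or range.

ROBOT

A 6-joint arm with a two-finger parallel gripper is mounted at the origin on a cart in front of the work surface, level with it; the furniture and walls round the work are solid. World frame = base frame: x ahead of the robot, y to its left, z up, the work surface at z = 0. Lengths are in m, angles in rad, forces in N, time in s.
With the tool pointing down it reaches from about 0.35 to 0.775 m from the base axis. Payload 5.5 kg.
Tool frame: the origin (TCP) lies at the very end of the fingers, on their centre line; the grasp point (between the pads) lies 19 mm behind it; z points along the fingers, y is the line along which they close (so a half turn about z gives the same grasp; the last joint's range is limited). The gripper opens to 85 mm and grips with 20 to 120 N. Pads are 22 mm wide; open, the fingers measure 114 mm over their backs; the gripper's body (76 mm by 85 mm) begins 54 mm behind the grasp point. The pads swing forward as they close: fully open they stand 13 mm farther back than shut.
Start: joints at [1.079, 0.313, 0.046, 1.304, 0, 1.431], TCP at [0.198, 0.54, 0.231] pointing down, gripper open.
Joint ranges: [-2.76, 2.76], [-0.86, 1.69], [-1.03, 1.26], [-2.2, 2.34], [-1.47, 1.5], [-3.14, 3.14]. Speed limits (rad/s): [2.57, 2.57, 3.14, 3.14, 3.14, 3.14].

INTERFACE

Orientations are given as a unit quaternion [w, x, y, z].
In Python, from workcell import env, read_camera, get_calibration gives the robot as it stands.
- The arm moves only by the tool jog_arm, never from a script. Its argument "motion" is one flat list of numbers, 7 for each row, row after row: the shift along the tool's x, y, z as a fraction of full scale, then the turn, a rotation vector about the tool's x, y, z as a fraction of full scale, then the opening, from 0 (shut) to 1 (fully open). In form: [x, y, z, wx, wy, wz, grip, x, y, z, wx, wy, wz, grip, ...]. A call has 1 to 12 rows; each row is the pose to reach, as a shift and turn from the pose commanded when the call began, along the tool's axes at that moment; what a row does not reach only later rows make up. Full scale, the value 1, is 0.2 m for a shift and 90 degrees for a turn. A row lasts 1/8 s, in which the tool goes at most 62.5 mm and 10.7 degrees, less where a joint would pass 70% of its speed; a pose out of reach is approached as far as the arm can. A call with a number of a shift or a turn outside -1 to 1 is refused whole. A call with a gripper value outside its range is refused whole. The fingers move at their own pace and stop on an object; "newtons" is the grip in N (left out, the last holds). Time passes only in rows, so rows that repeat a pose let the fingers close. It gives the time, the measured TCP pose, the force, the opening and the grip force at its end, in the units of the state.
- env.get_state(): the state, without advancing time (a new reading comes with each control period).
- read_camera(name): name is "side" or "top"; returns the picture (480x640x3 uint8, red, green, blue); there is no depth.
- get_calibration(name): a dict with "fx", "fy", "cx", "cy" (pixels), "world_from_camera" (4x4, takes a point from camera to world coordinates). Camera axes: x right, y down, z forward; pixel columns grow to the right and rows downward; lengths in m; the calibration is good to about 2 mm. A picture is of the moment at which its call begins. get_calibration takes no time and is no camera call.
- env.hand_in(): hands the job in; it is judged then, once.
The state is a dict: "clock": time; "joint_pos": joint angles; "qvel": joint speeds; "tau": joint torques, N m; "tcp_pos": TCP position; "orientation": TCP orientation; "wrist_force": force on the tool from outside, world axes, zero at the start; "ft_torque": the same for the moment, N m; "finger_gap": finger opening in m; "grip_force": force on a finger pad.
Only numpy, scipy, OpenCV 4.12 (cv2) and the standard library are available. Lean on these libraries where they do the work, as an engineer would, in place of code of your own. Each camera call takes 0.05 s, during which the arm holds its last target. There are 200 camera calls.

## Working session

There is one attempt and no reset: what is moved stays moved. The work goes in short steps, Python scripts to look and compute and a tool call to move; the robot and the scene stay as the last step left them, time stands still between calls to the robot, and variables do not carry over. Pictures are saved under pics/ and viewed, at most 10 in all, crops included, and the job is handed in when it is done.

Besides the shell and the picture viewer there is one more tool, called after ">>>" as a command line: name --argument value ..., lists and objects as JSON in quotes. jog_arm: Moves the arm, as the interface text tells. Shift numbers are shares of 0.2 m and turn numbers shares of 90 degrees, none past 1 either way. Its arguments: {"type":"object","properties":{"motion":{"type":"array","items":{"type":"number"}},"newtons":{"type":"number"}},"required":["motion"]}

```bash
mkdir -p pics; ls; python3 - <<'E'
from workcell import env, read_camera, get_calibration
import cv2,numpy as np
np.set_printoptions(precision=4,suppress=True)
for n in("top","side"):
    cv2.imwrite(f"pics/{n}0.png",cv2.cvtColor(read_camera(n),cv2.COLOR_RGB2BGR)); c=get_calibration(n); print(n,c)
print(env.get_state())
E
```

```text
pics
top {'fx': 477.7262251142482, 'fy': 477.7262251142482, 'cx': 316.2463593755847, 'cy': 251.3640327137651, 'world_from_camera': array([[ 0.0135, -0.9943,  0.1056,  0.3975],
       [-0.9999, -0.0139, -0.003 , -0.0837],
       [ 0.0045, -0.1055, -0.9944,  1.3616],
       [ 0.    ,  0.    ,  0.    ,  1.    ]])}
side {'fx': 565.6803143908888, 'fy': 565.6803143908888, 'cx': 322.9747787118877, 'cy': 243.3833577146843, 'world_from_camera': array([[-0.9994,  0.0014,  0.0354,  0.4861],
       [-0.0294,  0.5221, -0.8524,  1.0714],
       [-0.0197, -0.8529, -0.5218,  0.747 ],
       [ 0.    ,  0.    ,  0.    ,  1.    ]])}
{'clock': 0.1, 'joint_pos': array([ 1.0794,  0.3139,  0.0451,  1.3036, -0.    ,  1.4312]), 'qvel': array([-0.001 , -0.0014,  0.0026,  0.0002, -0.0005, -0.0002]), 'tau': array([  0.0015, -48.1723,  29.9245,   0.0127,  -0.0002,   0.    ]), 'tcp_pos': array([0.1979, 0.5394, 0.2305]), 'orientation': array([-0.0002,  0.175 ,  0.9846, -0.0008]), 'wrist_force': array([ 0.0409, -0.1993, -0.4922]), 'ft_torque': array([-0.0084, -0.0089, -0.0262]), 'grip_force': 0.0, 'finger_gap': 0.08573521988310695}
```

View pics/top0.png

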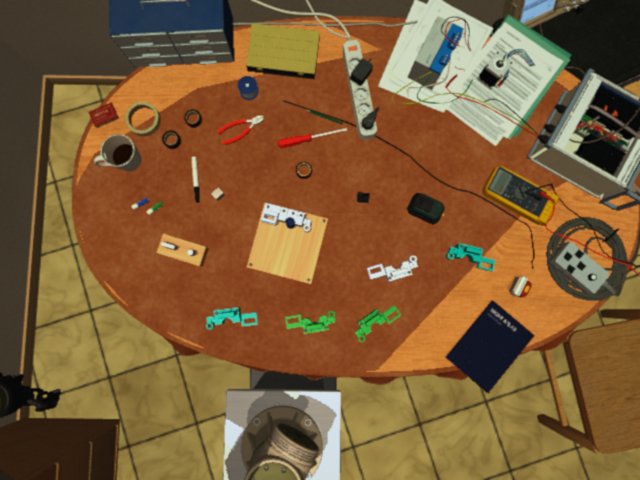

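View pics/side0.png

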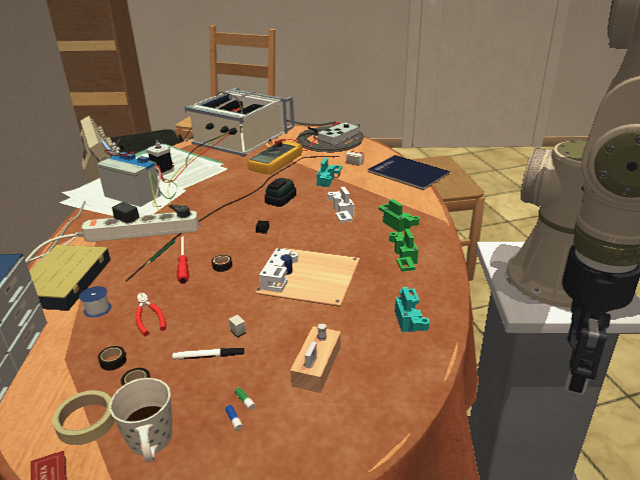

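The top view shows the aluminium jaw near (393,268), the clamp near (287,240), and the rack near (182,250). I'll enlarge both views to get edge positions.

```bash
cat > h.py <<'E'
import cv2,numpy as np
from workcell import env, read_camera, get_calibration
np.set_printoptions(precision=4,suppress=True)
def crop(im,x,y,w,h,s):
    o=cv2.resize(im[y:y+h,x:x+w],None,fx=s,fy=s,interpolation=cv2.INTER_CUBIC)
    for i in range(0,w,10):
        cv2.line(o,(i*s,0),(i*s,6),(0,0,255),1); cv2.putText(o,str(x+i),(i*s+2,16),0,.35,(0,0,255),1)
    for i in range(0,h,10):
        cv2.line(o,(0,i*s),(6,i*s),(0,0,255),1); cv2.putText(o,str(y+i),(8,i*s+4),0,.35,(0,0,255),1)
    return o
def montage(out,big,a,b):
    W=big.shape[1]+max(a.shape[1],b.shape[1]); H=max(big.shape[0],a.shape[0]+b.shape[0])
    o=np.zeros((H,W,3),np.uint8); o[:big.shape[0],:big.shape[1]]=big
    o[:a.shape[0],big.shape[1]:big.shape[1]+a.shape[1]]=a; o[a.shape[0]:a.shape[0]+b.shape[0],big.shape[1]:big.shape[1]+b.shape[1]]=b
    print(o.shape); cv2.imwrite(out,o)
def proj(n,P):
    c=get_calibration(n); T=np.linalg.inv(c["world_from_camera"]); P=np.atleast_2d(P)
    q=P@T[:3,:3].T+T[:3,3]; return np.c_[c["fx"]*q[:,0]/q[:,2]+c["cx"],c["fy"]*q[:,1]/q[:,2]+c["cy"]]
def ray(n,u,v,z):
    c=get_calibration(n);M=c["world_from_camera"]
    d=M[:3,:3]@np.array([(u-c["cx"])/c["fx"],(v-c["cy"])/c["fy"],1]);o=M[:3,3]
    return o+d*(z-o[2])/d[2]
def body(pose,P,z0=0):
    x,y,t=pose;P=np.atleast_2d(P);c,s=np.cos(t),np.sin(t)
    return np.c_[x+c*P[:,0]-s*P[:,1],y+s*P[:,0]+c*P[:,1],P[:,2]+z0]
E
python3 - <<'E'
from h import *
t=cv2.imread("pics/top0.png");s=cv2.imread("pics/side0.png")
montage("pics/tc.png",crop(t,244,196,88,90,5),crop(t,362,248,60,40,6),crop(t,152,228,60,42,6))
montage("pics/sc.png",crop(s,252,240,112,70,4),crop(s,320,180,44,48,7),crop(s,286,316,60,78,4))
E
```

```text
(492, 800, 3)
(648, 756, 3)
```

View pics/tc.png

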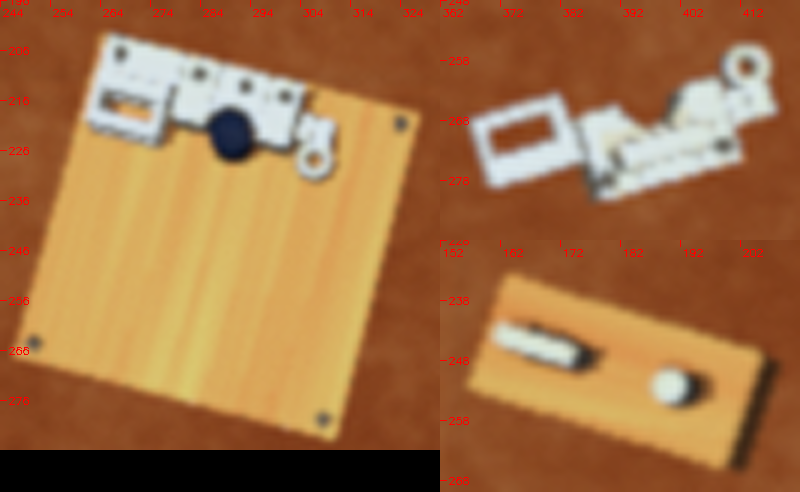

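View pics/sc.png

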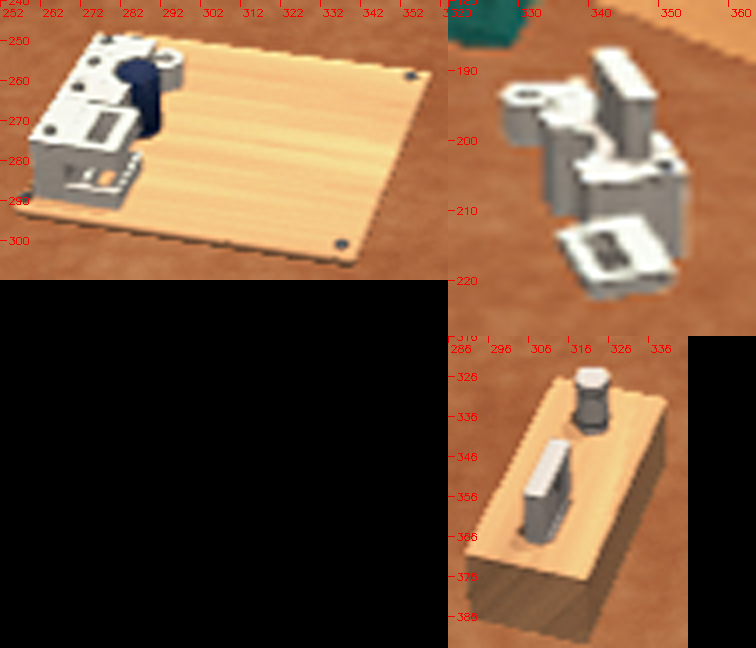

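The crops give usable feature points: jaw knuckle ring, fin, tongue and slot corners, board corners, fixed knuckle, slot, rack corners, and the pin and key heads. Next I'll fit poses from both views.

```bash
cat > fit.py <<'E'
from h import *
from scipy.optimize import least_squares
def px(L,X0,Y0,x0,y0,s): return [((X-X0)/s+x0,(Y-Y0)/s+y0) for X,Y in L]
def fit(obs,x0,off=True):
    # obs: {cam:(model pts mm, pix)}
    def r(p):
        return np.concatenate([(proj(n,body(p[:3],np.array(P)/1000))-np.array(q)+(-.5 if False else 0)).ravel() for n,(P,q) in obs.items()])
    s=least_squares(r,x0,loss="soft_l1",f_scale=.5)
    print("pose",s.x[:2],np.degrees(s.x[2]));print({n:(proj(n,body(s.x,np.array(P)/1000))-np.array(q)).round(2).tolist() for n,(P,q) in obs.items()})
    return s.x
E
python3 - <<'E'
from fit import *
C={"top":([(45,-100,8),(-150,-100,8),(-150,90,8),(0,-48,27),(0,59.5,48)],px([(420,113),(337,441),(12,357),(314,160),(130,107)],0,0,244,196,5)),
"side":([(-150,90,8),(45,90,8),(-150,-100,8),(0,-48,27)],px([(353,261),(15,210),(430,72),(168,57)],0,0,252,240,4))}
J={"top":([(0,-48,40),(13,80,23.5),(-20,80,23.5),(13,35,23.5),(0,59.5,23.5)],px([(747,66),(474,121),(491,187),(560,94),(523,146)],440,0,362,248,6)),
"side":([(0,-48,40),(-18,26,70),(-30,26,70),(-18,-18,70),(-30,-18,70),(0,59.5,23.5),(-20,80,23.5),(13,80,23.5)],px([(525,96),(635,102),(655,95),(592,55),(624,47),(609,252),(675,268),(592,288)],448,0,320,180,7))}
R={"top":([(28,62.5,40),(28,-62.5,40),(-28,62.5,40),(-28,-62.5,40),(0,-34,70),(0,30,70)],px([(508,273),(770,352),(468,388),(735,470),(670,387),(538,345)],440,240,152,228,6)),
"side":([(28,-62.5,40),(-28,-62.5,40),(28,62.5,40),(-28,62.5,40),(0,-34,70),(0,30,70)],px([(555,378),(667,400),(465,553),(588,580),(593,377),(548,468)],448,336,286,316,4))}
for o in(C,J,R):
    a=fit(o,[.4,0,0])
    for n in o: fit({n:o[n]},a)
E
```

```text
pose [ 0.616  -0.0127] -13.783453434166004
{'top': [[0.08, 0.12], [-0.47, 0.38], [-0.27, 0.31], [-0.32, 0.19], [-0.99, 0.01]], 'side': [[0.16, -1.53], [-0.94, -1.86], [-0.02, -1.27], [-0.9, -0.84]]}
pose [ 0.6166 -0.0138] -13.77977144307282
{'top': [[0.45, -0.09], [-0.09, 0.18], [0.11, 0.11], [0.05, -0.01], [-0.61, -0.2]]}
pose [ 0.6148 -0.0076] -13.898501127546435
{'side': [[0.6, 0.02], [-0.76, -0.52], [0.59, -0.04], [-0.52, 0.33]]}
pose [ 0.5044 -0.3101] 17.486084063709036
{'top': [[-0.56, 0.49], [-1.05, 0.47], [-0.37, 0.74], [-0.1, 0.38], [-0.86, -1.36]], 'side': [[0.25, -1.04], [-1.29, -1.19], [0.12, -0.81], [-0.05, -1.3], [-0.44, -0.75], [-0.2, -0.64], [-0.07, -0.5], [-0.15, -1.5]]}
pose [ 0.5056 -0.3117] 17.562697626561107
{'top': [[0.01, 0.07], [-0.46, 0.11], [0.24, 0.37], [0.48, 0.0], [-0.27, -1.73]]}
pose [ 0.5041 -0.3043] 17.689071683617183
{'side': [[0.27, -0.11], [-1.14, -0.24], [0.28, 0.13], [0.03, -0.39], [-0.35, 0.15], [-0.01, 0.38], [0.18, 0.53], [0.08, -0.44]]}
pose [0.5352 0.289 ] -15.912548769132952
{'top': [[-0.78, 0.95], [-1.77, 0.59], [-0.57, 0.92], [-2.23, 0.17], [-0.81, 0.31], [-1.2, 0.58]], 'side': [[-0.05, -0.97], [-0.26, -1.17], [-0.09, -0.62], [-0.52, -0.85], [-0.58, -1.03], [-0.37, -1.29]]}
pose [0.5369 0.286 ] -16.29340239181645
{'top': [[0.42, 0.25], [-0.67, 0.17], [0.51, 0.17], [-1.25, -0.3], [0.28, -0.21], [-0.06, -0.09]]}
pose [0.5345 0.2916] -15.899812393023977
{'side': [[0.23, -0.08], [0.09, -0.26], [0.18, 0.46], [-0.17, 0.26], [-0.26, -0.1], [-0.05, -0.26]]}
```

```bash
cat > plan.py <<'E'
# plan.py: waypoints "x,y,z,yawdeg(tool y),grip,rows" -> flat motion list; keeps commanded pose in cmd.json
import sys,json,os,numpy as np
c=json.load(open("cmd.json")) if os.path.exists("cmd.json") else [.198,.54,.231,69.84]
t=np.radians(c[3]); Y=np.array([np.cos(t),np.sin(t)]); X=np.array([-np.sin(t),np.cos(t)])
out=[];n=0
for a in sys.argv[1:]:
    x,y,z,w,g,k=map(float,a.split(","))
    d=np.array([x-c[0],y-c[1]]); dw=(c[3]-w+180)%360-180
    f=[round(v,3) for v in(d@X/.2,d@Y/.2,(c[2]-z)/.2,0,0,dw/90)]
    if max(map(abs,f))>1: print("TOO FAR",f)
    for _ in range(int(k)): out+=[f"{v:g}" for v in f+[g]];n+=1
p=np.array(c[:2])+.2*(f[0]*X+f[1]*Y)
json.dump([p[0],p[1],c[2]-.2*f[2],c[3]-90*f[5]],open("cmd.json","w"))
print(n,"rows ["+",".join(out)+"]")
E
cp plan.py /tmp; for a in ".33,.40,.22,50,.6,4" ".45,.22,.2,30,.6,4" ".5,.02,.2,17.6,.6,4" ".49,-.16,.2,17.6,.6,4" ".4819,-.3114,.15,17.6,.6,5"; do python3 plan.py $a; done; cat cmd.json
```

```text
4 rows [-0.861,-0.43,0.055,0,0,0.22,0.6,-0.861,-0.43,0.055,0,0,0.22,0.6,-0.861,-0.43,0.055,0,0,0.22,0.6,-0.861,-0.43,0.055,0,0,0.22,0.6]
TOO FAR [np.float64(-1.038), np.float64(-0.304), 0.1, 0, 0, 0.223]
4 rows [-1.038,-0.304,0.1,0,0,0.223,0.6,-1.038,-0.304,0.1,0,0,0.223,0.6,-1.038,-0.304,0.1,0,0,0.223,0.6,-1.038,-0.304,0.1,0,0,0.223,0.6]
4 rows [-0.991,-0.283,0,0,0,0.137,0.6,-0.991,-0.283,0,0,0,0.137,0.6,-0.991,-0.283,0,0,0,0.137,0.6,-0.991,-0.283,0,0,0,0.137,0.6]
4 rows [-0.843,-0.321,0,0,0,0,0.6,-0.843,-0.321,0,0,0,0,0.6,-0.843,-0.321,0,0,0,0,0.6,-0.843,-0.321,0,0,0,0,0.6]
5 rows [-0.709,-0.268,0.25,0,0,0,0.6,-0.709,-0.268,0.25,0,0,0,0.6,-0.709,-0.268,0.25,0,0,0,0.6,-0.709,-0.268,0.25,0,0,0,0.6,-0.709,-0.268,0.25,0,0,0,0.6]
[0.4818651107402312, -0.31148782211037607, 0.15000000000000002, 17.640000000000004]
```

```bash
rm cmd.json; for a in ".33,.40,.22,50,.6,4" ".445,.235,.2,30,.6,4" ".5,.045,.2,17.6,.6,4" ".49,-.14,.2,17.6,.6,4" ".4819,-.3114,.15,17.6,.6,5"; do python3 plan.py $a|cut -c1-60; done; cat cmd.json
```

```text
4 rows [-0.861,-0.43,0.055,0,0,0.22,0.6,-0.861,-0.43,0.055,0
4 rows [-0.97,-0.263,0.1,0,0,0.223,0.6,-0.97,-0.263,0.1,0,0,
4 rows [-0.961,-0.236,0,0,0,0.137,0.6,-0.961,-0.236,0,0,0,0.
4 rows [-0.866,-0.328,0,0,0,0,0.6,-0.866,-0.328,0,0,0,0,0.6,
5 rows [-0.804,-0.298,0.25,0,0,0,0.6,-0.804,-0.298,0.25,0,0,
[0.48195268254373896, -0.31130725739231946, 0.15000000000000002, 17.640000000000004]
```

>>> jog_arm --motion '[-0.861,-0.43,0.055,0,0,0.22,0.6,-0.861,-0.43,0.055,0,0,0.22,0.6,-0.861,-0.43,0.055,0,0,0.22,0.6,-0.861,-0.43,0.055,0,0,0.22,0.6]' --newtons 60

```text
clock: 0.6
tcp_pos: [0.3322, 0.3969, 0.2197]
orientation: [-0.0, 0.344, 0.939, -0.001]
wrist_force: [0.1, 0.9, 0.7]
finger_gap: 0.0511
grip_force: 0.0
```

>>> jog_arm --motion '[-0.97,-0.263,0.1,0,0,0.223,0.6,-0.97,-0.263,0.1,0,0,0.223,0.6,-0.97,-0.263,0.1,0,0,0.223,0.6,-0.97,-0.263,0.1,0,0,0.223,0.6]'

```text
clock: 1.1
tcp_pos: [0.4462, 0.2329, 0.1997]
orientation: [-0.0, 0.502, 0.865, -0.0]
wrist_force: [-0.2, 0.9, 0.6]
finger_gap: 0.0512
grip_force: 0.0
```

>>> jog_arm --motion '[-0.961,-0.236,0,0,0,0.137,0.6,-0.961,-0.236,0,0,0,0.137,0.6,-0.961,-0.236,0,0,0,0.137,0.6,-0.961,-0.236,0,0,0,0.137,0.6]'

```text
clock: 1.6
tcp_pos: [0.501, 0.043, 0.2002]
orientation: [0.0, 0.592, 0.806, 0.0]
wrist_force: [0.4, 0.5, 0.2]
finger_gap: 0.0512
grip_force: 0.0
```

>>> jog_arm --motion '[-0.866,-0.328,0,0,0,0,0.6,-0.866,-0.328,0,0,0,0,0.6,-0.866,-0.328,0,0,0,0,0.6,-0.866,-0.328,0,0,0,0,0.6]'

```text
clock: 2.1
tcp_pos: [0.4905, -0.142, 0.2001]
orientation: [0.0, 0.592, 0.806, 0.0]
wrist_force: [-0.4, 0.0, 0.4]
finger_gap: 0.0513
grip_force: 0.0
```

>>> jog_arm --motion '[-0.804,-0.298,0.25,0,0,0,0.6,-0.804,-0.298,0.25,0,0,0,0.6,-0.804,-0.298,0.25,0,0,0,0.6,-0.804,-0.298,0.25,0,0,0,0.6,-0.804,-0.298,0.25,0,0,0,0.6,-0.804,-0.298,0.25,0,0,0,0.6]'

```text
clock: 2.85
tcp_pos: [0.483, -0.3092, 0.1508]
orientation: [0.0, 0.589, 0.808, 0.0]
wrist_force: [0.2, 0.3, -0.3]
finger_gap: 0.0514
grip_force: 0.0
```

```bash
python3 - <<'E'
from h import *
im=cv2.cvtColor(read_camera("side"),cv2.COLOR_RGB2BGR);cv2.imwrite("pics/side1.png",im)
s=env.get_state();print(s["tcp_pos"],s["orientation"],s["joint_pos"])
E
python3 plan.py .4819,-.3114,.044,17.6,.6,3; cat cmd.json
```

```text
[ 0.483  -0.3095  0.1509] [0.0003 0.5892 0.808  0.0002] [-0.7101  0.345  -0.1087  1.1166  0.0004  0.55  ]
3 rows [-0,-0,0.53,0,0,0,0.6,-0,-0,0.53,0,0,0,0.6,-0,-0,0.53,0,0,0,0.6]
[0.48195268254373896, -0.31130725739231946, 0.04400000000000001, 17.640000000000004]
```

```bash
cat > sync.py <<'E'
from h import *
import json
s=env.get_state();q=s["orientation"];p=s["tcp_pos"]
yaw=(2*np.degrees(np.arctan2(q[2],q[1]))-90+180)%360-180
json.dump([*p,yaw],open("cmd.json","w"));print(s["clock"],p,yaw)
E
python3 sync.py; python3 plan.py .4819,-.3114,.044,17.6,.6,5
```

```text
2.9 [ 0.483  -0.3095  0.1509] 17.80187589720373
5 rows [-0.007,-0.008,0.535,0,0,0.002,0.6,-0.007,-0.008,0.535,0,0,0.002,0.6,-0.007,-0.008,0.535,0,0,0.002,0.6,-0.007,-0.008,0.535,0,0,0.002,0.6,-0.007,-0.008,0.535,0,0,0.002,0.6]
```

>>> jog_arm --motion '[-0.007,-0.008,0.3,0,0,0.002,0.6,-0.007,-0.008,0.535,0,0,0.002,0.6,-0.007,-0.008,0.535,0,0,0.002,0.6,-0.007,-0.008,0.535,0,0,0.002,0.6]'

```text
clock: 3.4
tcp_pos: [0.4822, -0.3134, 0.0452]
orientation: [0.001, 0.591, 0.807, 0.0]
wrist_force: [0.5, -0.1, 0.7]
finger_gap: 0.0509
grip_force: 0.0
```

>>> jog_arm --motion '[0,0,0,0,0,0,0,0,0,0,0,0,0,0,0,0,0,0,0,0,0,0,0,0,0,0,0,0,0,0,0,0,0,0,0,0,0,0,0,0,0,0]' --newtons 80

```text
clock: 4.15
tcp_pos: [0.4821, -0.3142, 0.0451]
orientation: [0.002, 0.592, 0.806, -0.0]
wrist_force: [-0.5, -0.3, 6.2]
finger_gap: 0.0106
grip_force: 79.3
```

```bash
python3 sync.py; python3 - <<'E'
from h import *
t=read_camera("top")[:,:,::-1].copy();s=read_camera("side")[:,:,::-1].copy()
montage("pics/g1.png",crop(s,310,150,70,80,6),crop(t,355,240,70,60,5),np.zeros((2,2,3),np.uint8))
E
```

```text
4.15 [ 0.4821 -0.3142  0.0451] 17.45590588581223
(480, 770, 3)
```

View pics/g1.png

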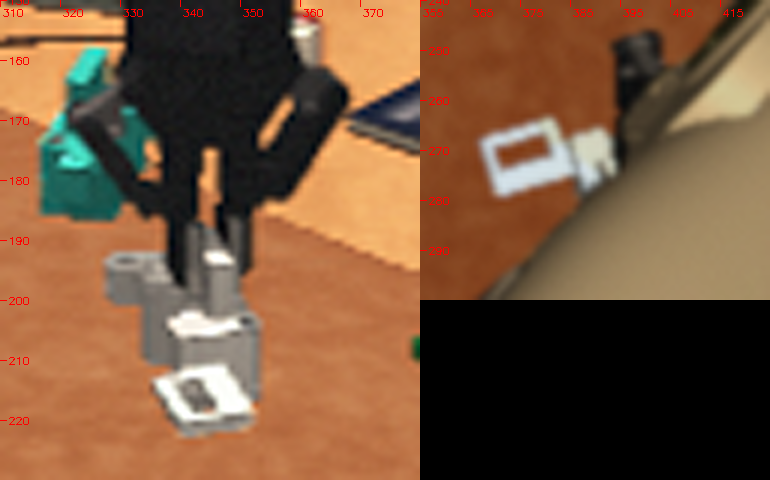

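The jaw fin is gripped: the side view shows the fin between the pads at about (345,190). I'll lift it and carry it over the board.

```bash
python3 plan.py .4821,-.3142,.125,17.46,0,4;  python3 plan.py .52,-.18,.125,30,0,4;  python3 plan.py .5545,-.0368,.09,41.1,0,5;cat cmd.json
```

```text
4 rows [-0,0,-0.4,0,0,-0,0,-0,0,-0.4,0,0,-0,0,-0,0,-0.4,0,0,-0,0,-0,0,-0.4,0,0,-0,0]
4 rows [0.583,0.382,0,0,0,-0.139,0,0.583,0.382,0,0,0,-0.139,0,0.583,0.382,0,0,0,-0.139,0,0.583,0.382,0,0,0,-0.139,0]
5 rows [0.534,0.507,0.175,0,0,-0.124,0,0.534,0.507,0.175,0,0,-0.124,0,0.534,0.507,0.175,0,0,-0.124,0,0.534,0.507,0.175,0,0,-0.124,0,0.534,0.507,0.175,0,0,-0.124,0]
[0.554456316941215, -0.03688105700591923, 0.09007711454659714, 41.12590588581223]
```

>>> jog_arm --motion '[0,0,-0.2,0,0,0,0,0,0,-0.4,0,0,0,0,0,0,-0.4,0,0,0,0]'

```text
clock: 4.62
tcp_pos: [0.4829, -0.3149, 0.1265]
orientation: [0.003, 0.592, 0.806, -0.0]
wrist_force: [-0.1, -0.4, -3.7]
finger_gap: 0.0105
grip_force: 78.9
```

>>> jog_arm --motion '[0.2,0.13,0,0,0,-0.04,0,0.4,0.26,0,0,0,-0.09,0,0.583,0.382,0,0,0,-0.139,0,0.583,0.382,0,0,0,-0.139,0]'

```text
clock: 5.12
tcp_pos: [0.518, -0.1756, 0.1213]
orientation: [-0.002, 0.498, 0.867, 0.0]
wrist_force: [-0.8, -0.4, -3.8]
finger_gap: 0.0105
grip_force: 78.9
```

>>> jog_arm --motion '[0.2,0.2,0,0,0,-0.05,0,0.4,0.4,0,0,0,-0.1,0,0.534,0.507,0.05,0,0,-0.124,0,0.534,0.507,0.175,0,0,-0.124,0,0.534,0.507,0.175,0,0,-0.124,0,0.534,0.507,0.175,0,0,-0.124,0]'

```text
clock: 5.88
tcp_pos: [0.5532, -0.0368, 0.0881]
orientation: [-0.0, 0.414, 0.91, -0.0]
wrist_force: [1.1, -0.1, -3.1]
finger_gap: 0.0105
grip_force: 79.2
```

```bash
python3 sync.py; python3 - <<'E'
from h import *
t=read_camera("top")[:,:,::-1].copy();s=read_camera("side")[:,:,::-1].copy()
cv2.imwrite("pics/t2.png",t);cv2.imwrite("pics/s2.png",s)
montage("pics/g2.png",crop(s,250,210,84,90,6),crop(t,250,195,90,70,3),np.zeros((2,2,3),np.uint8))
E
```

```text
5.875 [ 0.5532 -0.0368  0.0881] 41.047516701853056
(540, 774, 3)
```

View pics/g2.png

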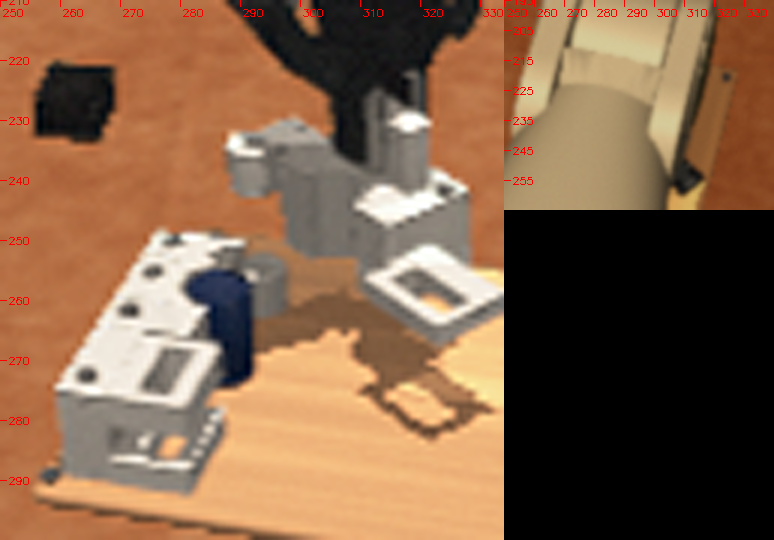

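```bash
python3 - <<'E'
from h import *
f=np.array([293.5,253.75]); j=np.array([291.7,233.3])
a=ray("side",*f,.027);b=ray("side",*j,.083); print("fixed",a,"jaw",b,"diff fixed-jaw",a-b)
tcp=np.array([.5532,-.0368]);yaw=np.radians(41.2)
l=np.array([[.0247,-.0013-.048]])
R=np.array([[np.cos(yaw),-np.sin(yaw)],[np.sin(yaw),np.cos(yaw)]])
print("predicted jaw knuckle",tcp+R@l[0])
E
```

```text
fixed [ 0.6035 -0.0578  0.027 ] jaw [ 0.6051 -0.0583  0.083 ] diff fixed-jaw [-0.0016  0.0005 -0.056 ]
predicted jaw knuckle [ 0.6043 -0.0576]
```

>>> jog_arm --motion '[0.003,-0.004,0.1,0,0,0,0,0.003,-0.004,0.15,0,0,0,0,0.003,-0.004,0.165,0,0,0,0,0.003,-0.004,0.175,0,0,0,0,0.003,-0.004,0.175,0,0,0,0]'

```text
clock: 6.6
tcp_pos: [0.5528, -0.0361, 0.0537]
orientation: [0.0, 0.414, 0.91, 0.0]
wrist_force: [-0.1, 0.0, -3.2]
finger_gap: 0.0105
grip_force: 79.3
```

```bash
python3 sync.py; python3 - <<'E'
from h import *
s=read_camera("side")[:,:,::-1].copy();cv2.imwrite("pics/s3.png",s)
o=crop(s,276,228,60,50,12);cv2.imwrite("pics/g3.png",o)
print(env.get_state()["wrist_force"])
E
```

```text
6.6 [ 0.5528 -0.0361  0.0537] 41.13031808465317
[-0.5092  0.326  -3.3552]
```

View pics/g3.png

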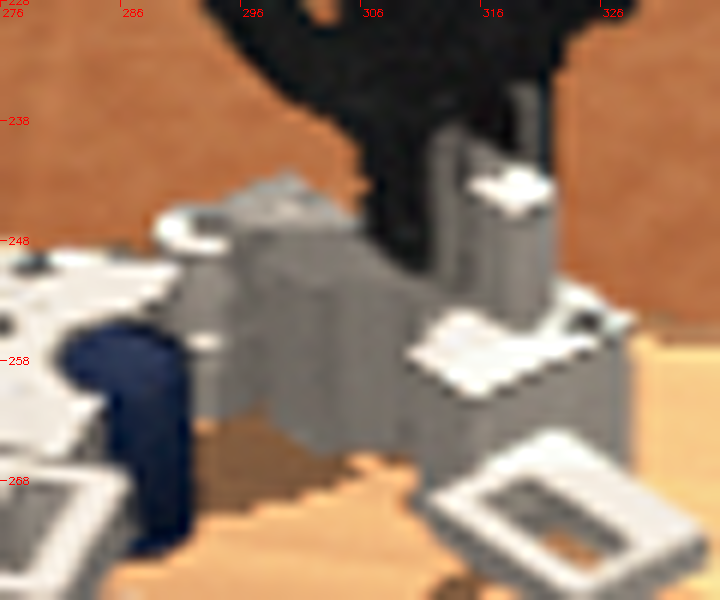

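```bash
python3 - <<'E'
from h import *
print(ray("side",292.8,246.6,.0486),ray("side",293.5,253.75,.027))
im=cv2.imread("pics/s3.png");i0=cv2.imread("pics/side0.png")
g=lambda a:cv2.cvtColor(a,cv2.COLOR_BGR2GRAY)
print(g(im)[242:266,286:302]);print(g(i0)[248:266,286:302])
E
```

```text
[ 0.604  -0.0552  0.0486] [ 0.6035 -0.0578  0.027 ]
[[127 132 134 129 127 126 126 124 125 124 129 131 135 144 146 133]
 [131 134 133 130 127 127 127 127 129 133 135 152 162 163 175 158]
 [130 133 131 127 125 129 131 135 135 153 170 165 165 171 156 136]
 [128 129 126 140 173 172 153 148 150 163 168 168 164 192 195 167]
 [126 126 122 235 255 212 110 102 106 136 157 162 169 165 162 165]
 [125 125 135 232 255 232 152 137 130 119 116 102 105 123 126 125]
 [103 117 103 129 207 237 247 254 214 116 103 101 107 119 123 120]
 [139 132 127 135 126 108 119 138 124 100  97 110 122 123 122 120]
 [242 243 242 251 215 132 141 144 127 104  99 110 114 118 125 123]
 [235 236 241 223 156 127 138 139 138 120  99 108 111 102 111 119]
 [237 237 240 188 102 126 137 137 135 117 101  98 105 105 105 107]
 [242 193 100  99 112 128 133 135 121 104 101  99 105 104 108 110]
 [105 118  98  95 112 125 129 131 120 103 102 105 106 107 107 110]
 [ 41  26  30  69 102 123 141 147 129 110 111 107 106 106 106 111]
 [ 59  63  46  25  33 122 220 225 158 114 100  96 103 106 108 106]
 [ 58  59  58  57  39  51 107 134 121 102 1
[... 1067 characters left out ...]
 237 241 186 184 205 206 205]
 [ 64  65  64  59  58 200 254 253 245 189 120 134 183 198 198 198]
 [ 64  64  60  58  55  63 102 124 123 126 122 140 189 204 205 201]
 [ 64  62  59  57  50  67 113 135 131 128 122 146 196 213 211 209]
 [ 59  58  55  56  40  43 105 134 132 128 122 142 191 208 205 207]
 [ 53  56  51  37  32  40 103 132 130 125 121 145 190 207 205 204]
 [ 32  38  43  42  26  42 106 129 127 127 119 161 199 204 202 201]
 [ 31  33  42  34  30  35 101 136 139 165 167 188 207 204 201 203]
 [ 31  33  34  35  30  20 136 190 207 218 218 218 215 215 213 210]
 [ 30  26  31  35  31  20 176 219 213 212 209 210 209 212 211 213]
 [ 25  28  28  27  25  18 171 217 211 212 212 210 211 211 210 210]]
```

```bash
python3 - <<'E'
from h import *
print(ray("side",293.05,246.1,.0486),ray("side",292.7,254,.027))
print(ray("side",293,248.1,.0486),ray("side",293,256.1,.027))
E
```

```text
[ 0.6035 -0.0574  0.0486] [ 0.6053 -0.0567  0.027 ]
[ 0.603  -0.0485  0.0486] [ 0.6039 -0.0475  0.027 ]
```

>>> jog_arm --motion '[0,0.006,0,0,0,0,0,0,0.006,0.006,0,0,0,0,0,0.006,0.01,0,0,0,0,0,0.006,0.01,0,0,0,0]'

```text
clock: 7.15
tcp_pos: [0.5538, -0.0351, 0.0531]
orientation: [0.001, 0.414, 0.911, 0.0]
wrist_force: [-3.7, 0.8, 8.2]
finger_gap: 0.0105
grip_force: 81.1
```

>>> jog_arm --motion '[0,0,-0.008,0,0,0,0.5,0,0,-0.008,0,0,0,0.5,0,0,-0.008,0,0,0,0.5,0,0,-0.2,0,0,0,0.5,0,0,-0.5,0,0,0,0.5,0,0,-0.7,0,0,0,0.5,0,0,-0.7,0,0,0,0.5]'

```text
clock: 8.02
tcp_pos: [0.5558, -0.0358, 0.1952]
orientation: [0.004, 0.414, 0.91, 0.001]
wrist_force: [0.4, 0.6, 0.3]
finger_gap: 0.0427
grip_force: 0.0
```

```bash
python3 sync.py; for a in ".48,.13,.19,60,.5,5" ".505,.29,.19,70,.5,5"; do python3 plan.py $a; done
```

```text
8.025 [ 0.5558 -0.0358  0.1952] 41.13317566757868
5 rows [0.874,0.26,0.026,0,0,-0.21,0.5,0.874,0.26,0.026,0,0,-0.21,0.5,0.874,0.26,0.026,0,0,-0.21,0.5,0.874,0.26,0.026,0,0,-0.21,0.5,0.874,0.26,0.026,0,0,-0.21,0.5]
5 rows [0.291,0.755,-0,0,0,-0.111,0.5,0.291,0.755,-0,0,0,-0.111,0.5,0.291,0.755,-0,0,0,-0.111,0.5,0.291,0.755,-0,0,0,-0.111,0.5,0.291,0.755,-0,0,0,-0.111,0.5]
```

>>> jog_arm --motion '[0.3,0.08,0.026,0,0,-0.07,0.5,0.6,0.17,0.026,0,0,-0.14,0.5,0.874,0.26,0.026,0,0,-0.21,0.5,0.874,0.26,0.026,0,0,-0.21,0.5]'

```text
clock: 8.52
tcp_pos: [0.4749, 0.1335, 0.1849]
orientation: [-0.001, 0.256, 0.967, -0.0]
wrist_force: [-0.2, 0.8, 0.2]
finger_gap: 0.0427
grip_force: 0.0
```

```bash
python3 sync.py; python3 plan.py .5276,.256,.12,60,.4,5;python3 - <<'E'
from h import *
t=read_camera("top")[:,:,::-1].copy();s=read_camera("side")[:,:,::-1].copy()
cv2.imwrite("pics/t4.png",t);cv2.imwrite("pics/s4.png",s)
montage("pics/g4.png",crop(t,258,196,80,75,6),crop(s,276,230,62,50,5),np.zeros((2,2,3),np.uint8))
E
```

```text
8.525 [0.4749 0.1335 0.1849] 60.39019322480672
5 rows [0.073,0.663,0.325,0,0,0.004,0.4,0.073,0.663,0.325,0,0,0.004,0.4,0.073,0.663,0.325,0,0,0.004,0.4,0.073,0.663,0.325,0,0,0.004,0.4,0.073,0.663,0.325,0,0,0.004,0.4]
(450, 790, 3)
```

View pics/g4.png

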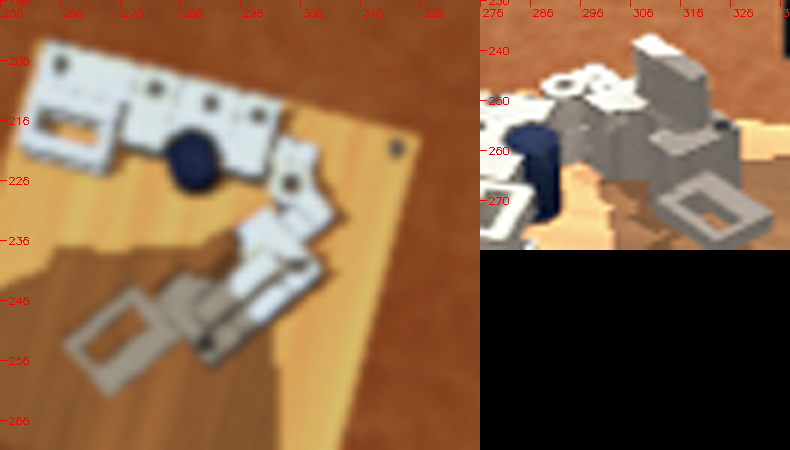

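Top view: the jaw stands about 55° open, with its bore at (306.0,226.2) over the fixed knuckle. I'll compare the two bore positions numerically.

```bash
python3 - <<'E'
from h import *
g=lambda f:cv2.cvtColor(cv2.imread(f),cv2.COLOR_BGR2GRAY)
a=g("pics/t4.png");b=g("pics/top0.png");s=g("pics/s4.png")
print(a[220:232,299:313]);print(b[220:234,299:314])
print(ray("top",306,226.2,.048),ray("top",306.3,227.5,.027))
print(s[240:256,285:302])
E
```

```text
[[224 224 218 187 145 187 218 213 204 214 211 190 170 174]
 [223 223 211 175 170 209 221 218 221 224 219 189 154 168]
 [225 223 201 161 180 215 215 208 217 218 208 168 141 167]
 [224 221 193 138 170 212 213 208 212 209 190 135 131 168]
 [198 198 171 119 160 206 204 195 202 206 179 116 127 168]
 [116 114 108 121 178 195 153 122 149 192 185 122 120 159]
 [108  98 100 141 194 190 117  79 118 180 190 134 107 133]
 [159 147 144 169 202 195 137 104 135 187 200 155 107 108]
 [176 173 169 177 190 199 189 172 186 214 219 195 145 112]
 [174 172 168 168 155 165 190 199 210 223 225 219 193 143]
 [171 170 178 183 162 124 141 175 198 216 223 224 214 178]
 [173 188 204 212 189 148 168 205 210 206 214 222 221 199]]
[[225 226 221 188 146 188 219 215 207 215 213 193 172 174 180]
 [226 225 212 177 172 212 222 220 223 226 220 191 155 169 180]
 [226 225 204 162 183 217 215 206 221 226 211 170 142 169 180]
 [225 224 195 138 163 201 204 200 221 225 201 139 133 169 180]
 [201 200 172 105 110 162 194 205 222 224 196 125 129 171 180]
 [118 118 109  89 121 177 205 205 212 218 194 130 132 171 180]
 [110 100  98
[... 980 characters left out ...]
123 199 254 252 190 122 119 181 243 251 226 238 253 251 250]
 [136 133 127 213 254 241 178 147 154 212 249 230 153 232 254 236 193]
 [197 185 162 115 208 253 251 242 255 255 250 178 122 177 242 253 251]
 [192 176 187 167 139 164 183 193 177 125  96 123 236 255 254 251 249]
 [253 254 254 255 255 234 137 139 144 140 135 121 112 227 254 253 251]
 [250 250 251 253 246 179 116 130 142 140 137 127 117 100 152 239 254]
 [251 251 252 254 216 110 133 137 138 139 136 129 118 115 103 111 173]
 [254 254 255 239 155 120 130 139 136 132 136 123 112 118 110 110 123]
 [133 104 141 129 104 123 130 135 135 137 133 121 111 116 114 115 128]
 [ 63  64  60  66  92 114 127 135 138 141 142 164 151 108 113 118 130]]
```

```bash
python3 - <<'E'
from h import *
print(ray("top",189.83,252,.07),ray("side",321.75,325.75,.07)); print(ray("top",306,226.1,.048),ray("side",292.5,246.4,.048))
g=lambda f:cv2.cvtColor(cv2.imread(f),cv2.COLOR_BGR2GRAY)
a=g("pics/t4.png");s=g("pics/s4.png")
print(a[246:259,183:198]);print(s[320:334,314:330])
E
```

```text
[0.5281 0.2555 0.07  ] [0.5257 0.2578 0.07  ]
[ 0.6072 -0.0583  0.048 ] [ 0.6048 -0.0571  0.048 ]
[[193 167 149 175 184 183 182 183 182 182 182 182 178 151  90]
 [195 170 149 174 182 182 182 182 182 183 184 183 177 150  91]
 [196 176 151 174 183 183 182 182 183 182 181 184 178 151  90]
 [194 177 155 175 184 183 183 182 183 182 182 183 178 152  92]
 [193 175 155 174 183 183 182 183 182 183 182 183 179 155  96]
 [191 178 162 177 183 182 182 182 182 183 182 183 179 155 100]
 [189 178 168 178 182 183 182 182 183 182 181 183 179 157 103]
 [185 176 169 179 183 183 182 182 182 182 183 184 180 161 103]
 [182 175 169 179 183 182 183 183 182 182 183 183 181 160 105]
 [180 174 169 180 182 183 183 183 182 182 183 184 181 162 108]
 [176 169 165 179 183 183 182 182 183 183 183 184 182 164 110]
 [167 161 160 177 183 182 182 183 182 184 184 184 182 163 112]
 [154 146 151 176 183 183 183 184 183 183 184 185 182 164 114]]
[[121 121 122 122 125 126 128 129 129 127 127 128 131 132 133 133]
 [121 124 126 127 127 126 127 126 128 127 127 128 130 131 132 129]
 [128 128 131 131 128 124 124 124 127 126 126 127 128 128 130 129]
 [135 136 134 129 132 141 145 144 144 148 141 131 125 126 127 126]
 [134 136 134 131 176 232 243 241 240 243 234 181 131 129 132 135]
 [137 133 132 134 210 239 235 236 235 236 239 228 172 134 138 135]
 [161 138 138 168 221 238 236 236 235 235 240 225 169 138 142 139]
 [192 189 189 146 194 240 237 238 238 237 237 176 115 140 141 137]
 [189 187 187 139 102 171 216 229 233 224 164  93 123 146 148 143]
 [187 183 189 169 115  95 101 102 104 107 105  95 160 190 189 171]
 [185 184 188 165 106  77  92  97  94  85  74 105 168 193 193 193]
 [184 185 186 167 118  88  91  93  85  80  98 122 168 191 190 192]
 [185 189 189 166 117  97 109 119 120 108 104 119 169 192 191 192]
 [210 210 215 181 113 105 116 116 119 118 112 106 167 194 194 195]]
```

>>> jog_arm --motion '[0.03,0.3,0,0,0,0.004,0.4,0.073,0.663,0,0,0,0.004,0.4,0.073,0.663,0.2,0,0,0.004,0.4,0.073,0.663,0.325,0,0,0.004,0.4,0.073,0.663,0.325,0,0,0.004,0.4]'

```text
clock: 9.25
tcp_pos: [0.5301, 0.2509, 0.118]
orientation: [-0.002, 0.263, 0.965, -0.002]
wrist_force: [0.6, 0.2, 0.5]
finger_gap: 0.034
grip_force: 0.0
```

```bash
python3 sync.py; python3 plan.py .5269,.2567,.045,60,.4,1
```

```text
9.25 [0.5301 0.2509 0.118 ] 59.53216512043207
1 rows [0.029,0.017,0.365,0,0,-0.005,0.4]
```

>>> jog_arm --motion '[0.029,0.017,0,0,0,-0.005,0.4,0.029,0.017,0.1,0,0,-0.005,0.4,0.029,0.017,0.25,0,0,-0.005,0.4,0.029,0.017,0.365,0,0,-0.005,0.4,0.029,0.017,0.365,0,0,-0.005,0.4,0.029,0.017,0.365,0,0,-0.005,0.4]'

```text
clock: 10.0
tcp_pos: [0.5291, 0.2589, 0.05]
orientation: [0.001, 0.258, 0.966, 0.001]
wrist_force: [1.1, -0.4, 0.4]
finger_gap: 0.0342
grip_force: 0.0
```

>>> jog_arm --motion '[0.004,-0.014,0.02,0,0,0,0.4,0.004,-0.014,0.02,0,0,0,0.4,0.004,-0.014,0.02,0,0,0,0.4]'

```text
clock: 10.38
tcp_pos: [0.5259, 0.2567, 0.0445]
orientation: [0.0, 0.258, 0.966, 0.0]
wrist_force: [-0.1, -0.3, -0.1]
finger_gap: 0.034
grip_force: 0.0
```

>>> jog_arm --motion '[0,0,0,0,0,0,0,0,0,0,0,0,0,0,0,0,0,0,0,0,0,0,0,0,0,0,0,0,0,0,0,0,0,0,0]' --newtons 60

```text
clock: 11.0
tcp_pos: [0.5259, 0.2567, 0.0444]
orientation: [0.0, 0.258, 0.966, 0.0]
wrist_force: [-0.3, -0.4, 4.4]
finger_gap: 0.0128
grip_force: 58.5
```

>>> jog_arm --motion '[0,0,-0.2,0,0,0,0,0,0,-0.45,0,0,0,0,0,0,-0.45,0,0,0,0]'

```text
clock: 11.38
tcp_pos: [0.5285, 0.2576, 0.138]
orientation: [0.003, 0.258, 0.966, 0.002]
wrist_force: [0.1, 0.9, -1.8]
finger_gap: 0.0126
grip_force: 59.7
```

```bash
python3 sync.py; python3 plan.py .53,.10,.137,70,0,5;python3 plan.py .606,-.0577,.115,80,0,5
```

```text
11.375 [0.5285 0.2576 0.138 ] 60.127421997755334
5 rows [-0.399,-0.679,0.005,0,0,-0.11,0,-0.399,-0.679,0.005,0,0,-0.11,0,-0.399,-0.679,0.005,0,0,-0.11,0,-0.399,-0.679,0.005,0,0,-0.11,0,-0.399,-0.679,0.005,0,0,-0.11,0]
5 rows [-0.626,-0.612,0.11,0,0,-0.111,0,-0.626,-0.612,0.11,0,0,-0.111,0,-0.626,-0.612,0.11,0,0,-0.111,0,-0.626,-0.612,0.11,0,0,-0.111,0,-0.626,-0.612,0.11,0,0,-0.111,0]
```

>>> jog_arm --motion '[-0.13,-0.22,0,0,0,-0.04,0,-0.26,-0.45,0,0,0,-0.08,0,-0.399,-0.679,0.005,0,0,-0.11,0,-0.399,-0.679,0.005,0,0,-0.11,0]'

```text
clock: 11.88
tcp_pos: [0.5265, 0.0959, 0.1316]
orientation: [-0.001, 0.176, 0.984, -0.0]
wrist_force: [0.8, 1.2, -0.6]
finger_gap: 0.0129
grip_force: 59.8
```

>>> jog_arm --motion '[-0.2,-0.2,0,0,0,-0.04,0,-0.4,-0.4,0,0,0,-0.08,0,-0.626,-0.612,0.05,0,0,-0.111,0,-0.626,-0.612,0.11,0,0,-0.111,0,-0.626,-0.612,0.11,0,0,-0.111,0]'

```text
clock: 12.5
tcp_pos: [0.6013, -0.0575, 0.1086]
orientation: [-0.002, 0.087, 0.996, 0.001]
wrist_force: [-0.3, 0.5, 0.1]
finger_gap: 0.013
grip_force: 59.8
```

```bash
python3 sync.py; python3 plan.py .606,-.0577,.100,80,0,1
```

```text
12.5 [ 0.6013 -0.0575  0.1086] 79.99105737217599
1 rows [-0.023,0.003,0.043,0,0,-0,0]
```

>>> jog_arm --motion '[-0.019,0.003,0,0,0,0,0,-0.019,0.003,0.03,0,0,0,0,-0.019,0.003,0.03,0,0,0,0,-0.019,0.003,0.03,0,0,0,0]'

```text
clock: 13.0
tcp_pos: [0.6069, -0.0583, 0.1053]
orientation: [0.0, 0.087, 0.996, 0.0]
wrist_force: [-0.2, -0.0, -0.2]
finger_gap: 0.0129
grip_force: 59.8
```

```bash
python3 sync.py;  python3 - <<'E'
from h import *
s=read_camera("side")[:,:,::-1].copy();cv2.imwrite("pics/s5.png",s)
cv2.imwrite("pics/g5.png",crop(s,276,210,50,50,12))
E
```

```text
13.0 [ 0.6069 -0.0583  0.1053] 80.04951821634825
```

View pics/g5.png

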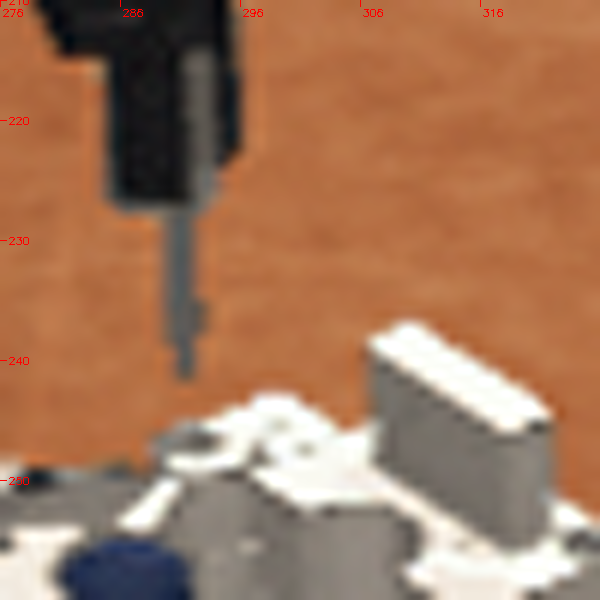

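```bash
python3 - <<'E'
from h import *
s=cv2.cvtColor(cv2.imread("pics/s5.png"),cv2.COLOR_BGR2GRAY)
print(s[226:250,286:298])
print(ray("side",290.9,240.8,.0629),ray("side",292.5,246.4,.048))
print(proj("side",[[.6069,-.0583,.0629],[.6069,-.0583,.09],[.606,-.0577,.048]]))
E
```

```text
[[ 45  38  33  32  28  44  92 122 131 134 131 130]
 [ 96 100 101 100  85  83 103 124 131 130 132 131]
 [132 131 141 119  91  90 114 128 127 126 129 129]
 [129 131 130 115  94  91 114 131 128 130 131 125]
 [124 126 131 115  93  89 116 135 134 135 138 131]
 [132 136 140 119  92  87 116 137 132 130 130 131]
 [127 129 131 116  93  89 114 131 131 134 130 131]
 [127 132 136 116  94  88 113 130 126 124 125 125]
 [125 130 134 113  95  89 115 131 131 134 134 133]
 [126 129 128 113  91  89  90 116 138 138 135 134]
 [124 125 128 113  93  91  89 116 137 131 126 126]
 [122 123 127 114  95  91  93 119 132 127 121 122]
 [126 129 128 115  96  86 118 136 136 131 128 126]
 [129 130 128 130 114  87 117 137 134 133 130 131]
 [129 127 125 127 108  85 116 132 126 128 130 131]
 [128 128 129 128 114  97 116 126 124 123 125 124]
 [127 130 131 129 126 129 124 123 124 121 120 143]
 [128 132 134 128 125 123 124 123 129 143 151 237]
 [128 131 131 128 127 131 132 147 186 243 254 252]
 [128 128 126 124 141 159 160 235 255 253 252 251]
 [126 126 121 121 133 121  98 111 180 241 249 223]
 [126 126 136 131 137 135 123 142 206 248 227 147]
 [104 119 113 128 238 254 239 254 255 248 175 122]
 [ 87  98 101 121 155 177 191 170 123  92 118 231]]
[ 0.6079 -0.0579  0.0629] [ 0.6048 -0.0571  0.048 ]
[[291.3554 240.7104]
 [290.784  230.7008]
 [292.0263 246.257 ]]
```

>>> jog_arm --motion '[0.012,0,0,0,0,0,0,0.012,0,0.03,0,0,0,0,0.012,0,0.06,0,0,0,0,0.012,0,0.08,0,0,0,0,0.012,0,0.1,0,0,0,0,0.012,0,0.1,0,0,0,0]'

```text
clock: 13.8
tcp_pos: [0.6043, -0.0583, 0.0846]
orientation: [-0.0, 0.087, 0.996, 0.0]
wrist_force: [-0.2, 0.6, -1.0]
finger_gap: 0.013
grip_force: 59.8
```

>>> jog_arm --motion '[0,0,0.03,0,0,0,0,0,0,0.06,0,0,0,0,0,0,0.08,0,0,0,0,0,0,0.095,0,0,0,0,0,0,0.095,0,0,0,0]'

```text
clock: 14.42
tcp_pos: [0.6044, -0.0583, 0.0658]
orientation: [-0.0, 0.087, 0.996, 0.0]
wrist_force: [-1.3, -0.3, 0.4]
finger_gap: 0.0127
grip_force: 59.8
```

>>> jog_arm --motion '[0,0,0.02,0,0,0,0,0,0,0.04,0,0,0,0,0,0,0.055,0,0,0,0,0,0,0.06,0,0,0,0,0,0,0.06,0,0,0,0]'

```text
clock: 15.05
tcp_pos: [0.6046, -0.0583, 0.054]
orientation: [-0.0, 0.087, 0.996, 0.0]
wrist_force: [-0.1, 0.0, -0.8]
finger_gap: 0.0125
grip_force: 59.8
```

Inserting cleanly. Now press it home.

>>> jog_arm --motion '[0,0,0.01,0,0,0,0,0,0,0.015,0,0,0,0,0,0,0.02,0,0,0,0,0,0,0.02,0,0,0,0]'

```text
clock: 15.55
tcp_pos: [0.6057, -0.0587, 0.052]
orientation: [0.001, 0.087, 0.996, -0.0]
wrist_force: [-1.9, -0.6, 8.2]
finger_gap: 0.0128
grip_force: 60.9
```

>>> jog_arm --motion '[0,0,-0.008,0,0,0,0.4,0,0,-0.008,0,0,0,0.4,0,0,-0.008,0,0,0,0.4,0,0,-0.2,0,0,0,0.4,0,0,-0.45,0,0,0,0.2,0,0,-0.45,0,0,0,0]'

```text
clock: 16.3
tcp_pos: [0.6076, -0.059, 0.1445]
orientation: [0.004, 0.087, 0.996, -0.001]
wrist_force: [0.8, -0.2, -0.5]
finger_gap: 0.0007
grip_force: 0.0
```

```bash
python3 sync.py; cat > arc.py <<'E'
import sys,numpy as np
H=np.array([.606,-.0585])
def p(yaw,rx,ry=73):
    t=np.radians(yaw);return H+np.array([np.cos(t)*rx-np.sin(t)*ry,np.sin(t)*rx+np.cos(t)*ry])/1000
def w(yaw,rx,z,rows=1): x,y=p(yaw,rx);return f"{x:.4f},{y:.4f},{z},{yaw+90:.1f},0,{rows}"
E
python3 plan.py $(python3 -c "from arc import *;print(w(41.2,-68,.13,4))")
python3 plan.py $(python3 -c "from arc import *;print(w(41.2,-68,.03,1))"); python3 - <<'E'
from h import *
g=lambda f:cv2.cvtColor(f,cv2.COLOR_BGR2GRAY)
s=read_camera("side")[:,:,::-1].copy();cv2.imwrite("pics/s6.png",s)
E
```

```text
16.3 [ 0.6076 -0.059   0.1445] 80.01754257021378
4 rows [0.505,-0.035,0.073,0,0,-0.569,0,0.505,-0.035,0.073,0,0,-0.569,0,0.505,-0.035,0.073,0,0,-0.569,0,0.505,-0.035,0.073,0,0,-0.569,0]
1 rows [0,0,0.5,0,0,0,0]
```

>>> jog_arm --motion '[0.17,0,0,0,0,-0.1,0,0.34,-0.02,0.05,0,0,-0.22,0,0.505,-0.035,0.073,0,0,-0.34,0,0.505,-0.035,0.073,0,0,-0.45,0,0.505,-0.035,0.073,0,0,-0.569,0,0.505,-0.035,0.073,0,0,-0.569,0]'

```text
clock: 17.1
tcp_pos: [0.5029, -0.0475, 0.1241]
orientation: [-0.001, -0.351, 0.936, 0.001]
wrist_force: [0.4, 0.6, -0.3]
finger_gap: -0.0
grip_force: 0.0
```

>>> jog_arm --motion '[0,0,0.25,0,0,0,0,0,0,0.4,0,0,0,0,0,0,0.5,0,0,0,0,0,0,0.5,0,0,0,0]'

```text
clock: 17.6
tcp_pos: [0.5018, -0.0471, 0.0233]
orientation: [-0.002, -0.351, 0.936, 0.002]
wrist_force: [-1.0, -1.3, 0.6]
finger_gap: -0.0
grip_force: 0.0
```

```bash
python3 sync.py; cp cmd.json c1.json; python3 plan.py $(python3 -c "
from arc import *
print(*[w(y,r,.03) for y,r in[(41.2,-58),(41.2,-52),(36,-50),(30,-50),(24,-50),(18,-50),(12,-50),(6,-50),(0,-50),(-5,-50),(-8,-50),(-8,-50)]])")
```

```text
17.6 [ 0.5018 -0.0471  0.0233] 131.0586686405456
12 rows [-0.065,-0.021,-0.034,0,0,-0.002,0,-0.095,-0.021,-0.034,0,0,-0.002,0,-0.139,0.001,-0.034,0,0,0.056,0,-0.18,0.021,-0.034,0,0,0.123,0,-0.224,0.037,-0.034,0,0,0.19,0,-0.269,0.049,-0.034,0,0,0.256,0,-0.314,0.055,-0.034,0,0,0.323,0,-0.361,0.057,-0.034,0,0,0.39,0,-0.407,0.054,-0.034,0,0,0.456,0,-0.445,0.048,-0.034,0,0,0.512,0,-0.467,0.043,-0.034,0,0,0.545,0,-0.467,0.043,-0.034,0,0,0.545,0]
```

>>> jog_arm --motion '[-0.065,-0.021,-0.034,0,0,-0.002,0,-0.095,-0.021,-0.034,0,0,-0.002,0,-0.139,0.001,-0.034,0,0,0.056,0,-0.18,0.021,-0.034,0,0,0.123,0,-0.224,0.037,-0.034,0,0,0.19,0,-0.269,0.049,-0.034,0,0,0.256,0,-0.314,0.055,-0.034,0,0,0.323,0,-0.361,0.057,-0.034,0,0,0.39,0,-0.407,0.054,-0.034,0,0,0.456,0,-0.445,0.048,-0.034,0,0,0.512,0,-0.467,0.043,-0.034,0,0,0.545,0,-0.467,0.043,-0.034,0,0,0.545,0]'

```text
clock: 19.1
tcp_pos: [0.5685, 0.0206, 0.0325]
orientation: [-0.0, 0.068, 0.998, 0.0]
wrist_force: [0.5, -0.8, 1.2]
finger_gap: -0.0001
grip_force: 0.1
```

```bash
python3 sync.py; python3 plan.py $(python3 -c "
from arc import *
print(*[w(y,r,.03) for y,r in[(-11,-50),(-13.8,-49),(-13.8,-46)]])")
```

```text
19.1 [0.5685 0.0206 0.0325] 82.18193928951086
3 rows [-0.01,0.012,0.012,0,0,0.035,0,-0.034,0.022,0.012,0,0,0.066,0,-0.049,0.021,0.012,0,0,0.066,0]
```

>>> jog_arm --motion '[-0.01,0.012,0.012,0,0,0.035,0,-0.034,0.022,0.012,0,0,0.066,0,-0.049,0.021,0.012,0,0,0.066,0,-0.049,0.021,0.012,0,0,0.066,0]'

```text
clock: 19.6
tcp_pos: [0.5721, 0.0239, 0.0289]
orientation: [-0.006, 0.12, 0.993, -0.0]
wrist_force: [-15.1, 1.3, 8.5]
finger_gap: 0.0003
grip_force: 7.1
```

```bash
python3 sync.py; python3 - <<'E'
from h import *
s=read_camera("side")[:,:,::-1].copy();cv2.imwrite("pics/s7.png",s)
g=cv2.cvtColor(s,cv2.COLOR_BGR2GRAY)
print(proj("side",body([.617,-.011,np.radians(-13.8)],np.array([[-18,26,78],[-30,26,78],[-18,-18,78],[-30,-18,78],[-20,80,31.5]])/1000)))
E
```

```text
19.6 [0.5721 0.0239 0.0289] 76.26636053932504
[[288.8754 252.8749]
 [294.0389 253.5667]
 [294.9945 242.7943]
 [300.0266 243.4442]
 [282.9864 283.9803]]
```

>>> jog_arm --motion '[-0.015,0,-0.01,0,0,0,0,-0.025,0,-0.01,0,0,0,0,-0.025,0,-0.01,0,0,0,0]'

```text
clock: 20.02
tcp_pos: [0.5721, 0.0231, 0.029]
orientation: [-0.011, 0.12, 0.993, -0.0]
wrist_force: [-21.5, 1.7, 7.4]
finger_gap: 0.0
grip_force: 10.8
```

>>> jog_arm --motion '[0.08,0,-0.01,0,0,0,0,0.15,0,-0.2,0,0,0,0,0.15,0,-0.6,0,0,0,0.2,0.15,0,-0.75,0,0,0,0.4,0.15,0,-0.75,0,0,0,0.4]'

```text
clock: 20.65
tcp_pos: [0.5574, 0.0288, 0.187]
orientation: [0.005, 0.12, 0.993, 0.0]
wrist_force: [0.5, 0.0, 0.0]
finger_gap: 0.0346
grip_force: 0.0
```

```bash
python3 sync.py;  python3 plan.py .50,.18,.18,76,.4,1;python3 plan.py .5453,.3175,.13,76,.4,1
```

```text
20.65 [0.5574 0.0288 0.187 ] 76.260621923592
1 rows [0.458,0.666,0.035,0,0,0.003,0.4]
1 rows [-0.053,0.722,0.25,0,0,-0,0.4]
```

>>> jog_arm --motion '[0.15,0.22,0.035,0,0,-0.1,0.4,0.3,0.44,0.035,0,0,-0.2,0.4,0.458,0.666,0.035,0,0,-0.3,0.4,0.458,0.666,0.035,0,0,-0.4,0.4,0.458,0.666,0.035,0,0,-0.5,0.4,0.458,0.666,0.035,0,0,-0.6,0.4,0.458,0.666,0.035,0,0,-0.7,0.4,0.458,0.666,0.035,0,0,-0.8,0.4,0.458,0.666,0.035,0,0,-0.9,0.4,0.458,0.666,0.035,0,0,-0.975,0.4,0.458,0.666,0.035,0,0,-0.975,0.4]'

```text
clock: 22.02
tcp_pos: [0.4966, 0.1801, 0.174]
orientation: [-0.001, -0.601, 0.799, 0.0]
wrist_force: [-0.1, -0.2, -0.7]
finger_gap: 0.0343
grip_force: 0.0
```

```bash
python3 sync.py; python3 - <<'E'
from h import *
t=read_camera("top")[:,:,::-1].copy();s=read_camera("side")[:,:,::-1].copy()
cv2.imwrite("pics/t8.png",t);cv2.imwrite("pics/s8.png",s)
montage("pics/g8.png",crop(t,256,196,68,52,7),crop(s,256,232,62,64,5),crop(s,300,335,25,40,6))
print(ray("top",167.83,245,.07),ray("side",310.5,348.5,.07))
E
```

```text
22.025 [0.4966 0.1801 0.174 ] 163.91859698384815
(560, 786, 3)
[0.5464 0.3161 0.07  ] [0.5435 0.3199 0.07  ]
```

View pics/g8.png

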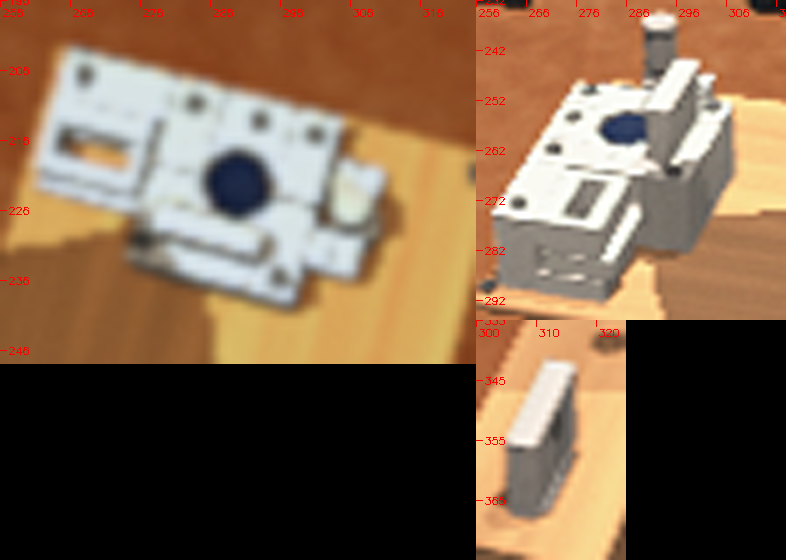

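The final view shows the jaw shut flush with the capacitor standing in its seat and the pin home. The slot centre is at about top (269.3,216.8) and side (277.5,271.3).

```bash
python3 - <<'E'
from h import *
print(ray("top",269.3,216.8,.048),ray("side",277.5,271.3,.048)); print(body([.617,-.011,np.radians(-13.8)],[[0,.0595,.048]]))
print(ray("side",310.7,348.5,.07))
g=cv2.cvtColor(cv2.imread("pics/t8.png"),cv2.COLOR_BGR2GRAY);print(g[210:224,261:278])
g=cv2.cvtColor(cv2.imread("pics/s8.png"),cv2.COLOR_BGR2GRAY);print(g[264:280,270:288])
E
python3 plan.py .545,.3178,.10,164,.4,1
```

```text
[0.6319 0.0443 0.048 ] [0.63   0.0468 0.048 ]
[[0.6312 0.0468 0.048 ]]
[0.5432 0.3199 0.07  ]
[[ 99 145 197 220 224 222 216 219 220 217 220 222 224 224 224 224 224]
 [117 167 207 222 225 224 223 223 217 209 214 220 220 218 221 223 224]
 [132 184 212 218 220 223 224 224 223 221 222 221 217 210 215 221 218]
 [139 192 210 196 189 201 206 210 218 224 224 224 223 221 222 222 200]
 [152 198 205 163 124 136 155 169 186 201 207 213 219 224 224 219 188]
 [172 207 196 129  84 114 148 148 138 140 151 167 186 204 214 209 170]
 [184 210 186 110  77  94 120 137 141 135 125 123 132 163 194 192 144]
 [192 212 188 134 113 108 123 156 164 155 142 133 147 183 208 187 141]
 [201 219 212 193 179 159 159 176 178 172 166 165 171 191 208 181 151]
 [200 209 217 219 218 215 212 207 201 192 183 175 178 200 204 168 149]
 [174 172 188 203 208 211 219 222 221 218 212 198 198 210 197 148 162]
 [179 176 168 168 173 179 197 205 209 213 217 219 220 218 189 149 184]
 [185 197 198 201 199 193 190 181 179 182 192 203 209 203 172 168 210]
 [169 171 177 192 197 200 202 206 204 189 173 172 182 176 153 178 217]]
[[239 242 2
[... 532 characters left out ...]
239 158 115 127 136 129 186 246 253 254 226 116 112 133]
 [249 250 252 249 181 102 120 128 137 137 235 254 254 238 159 116 127 163]
 [250 250 253 225 116 109 122 120 117 209 251 254 248 183 107 114 193 246]
 [251 252 247 190 111 123 107  96 140 238 254 254 230 130 112 124 233 255]
 [254 254 247 231 205 180 154 135 215 251 254 249 188 117 114 189 250 255]
 [190 228 239 252 255 255 255 255 255 255 255 228 135 117 129 234 255 241]
 [133 120 120 128 127 151 166 190 227 240 225 161 116 115 213 254 255 213]
 [138 137 137 136 135 135 134 132 118 119 126 120 118 133 237 255 230 131]
 [138 141 138 138 139 137 136 136 137 135 131 125 117 234 255 251 184 104]]
1 rows [-0.729,-0.042,0.37,0,0,-0.001,0.4]
```

>>> jog_arm --motion '[-0.25,-0.015,0,0,0,0,0.4,-0.5,-0.03,0.1,0,0,0,0.4,-0.729,-0.042,0.25,0,0,-0.001,0.4,-0.729,-0.042,0.37,0,0,-0.001,0.4,-0.729,-0.042,0.37,0,0,-0.001,0.4]'

```text
clock: 22.75
tcp_pos: [0.5435, 0.3177, 0.098]
orientation: [-0.003, -0.602, 0.798, 0.001]
wrist_force: [-0.5, 0.1, 0.4]
finger_gap: 0.034
grip_force: 0.0
```

```bash
python3 sync.py; python3 plan.py .545,.318,.045,164,.4,1
```

```text
22.75 [0.5435 0.3177 0.098 ] 164.05631152966276
1 rows [-0.003,-0.007,0.265,0,0,0.001,0.4]
```

>>> jog_arm --motion '[-0.003,-0.007,0.05,0,0,0,0.4,-0.003,-0.007,0.15,0,0,0,0.4,-0.003,-0.007,0.24,0,0,0,0.4,-0.003,-0.007,0.255,0,0,0,0.4,-0.003,-0.007,0.255,0,0,0,0.4]'

```text
clock: 23.38
tcp_pos: [0.5477, 0.3181, 0.0509]
orientation: [0.001, -0.602, 0.798, -0.0]
wrist_force: [0.3, 0.2, 0.5]
finger_gap: 0.0343
grip_force: 0.0
```

>>> jog_arm --motion '[0.003,0.01,0.02,0,0,0,0.4,0.003,0.01,0.02,0,0,0,0.4,0.003,0.01,0.02,0,0,0,0.4]'

```text
clock: 23.75
tcp_pos: [0.5451, 0.3183, 0.0462]
orientation: [0.0, -0.602, 0.798, -0.0]
wrist_force: [0.1, -0.3, 0.0]
finger_gap: 0.0337
grip_force: 0.0
```

>>> jog_arm --motion '[0,0,0,0,0,0,0,0,0,0,0,0,0,0,0,0,0,0,0,0,0,0,0,0,0,0,0,0,0,0,0,0,0,0,0]' --newtons 60

```text
clock: 24.38
tcp_pos: [0.5452, 0.3183, 0.0461]
orientation: [0.0, -0.602, 0.798, -0.0]
wrist_force: [-0.1, 0.4, 2.8]
finger_gap: 0.0091
grip_force: 59.4
```

>>> jog_arm --motion '[0,0,-0.2,0,0,0,0,0,0,-0.45,0,0,0,0,0,0,-0.47,0,0,0,0,0,0,-0.47,0,0,0,0]'

```text
clock: 24.88
tcp_pos: [0.5448, 0.3181, 0.1396]
orientation: [-0.0, -0.602, 0.798, 0.0]
wrist_force: [0.2, -0.4, -1.0]
finger_gap: 0.0088
grip_force: 59.6
```

```bash
python3 sync.py; python3 plan.py .575,.18,.137,166,0,1;python3 plan.py .6318,.0457,.125,166.2,0,1
```

```text
24.875 [0.5448 0.3181 0.1396] 164.0703707266972
1 rows [0.623,-0.335,0.013,0,0,-0.021,0]
1 rows [0.582,-0.438,0.06,0,0,-0.003,0]
```

>>> jog_arm --motion '[0.2,-0.11,0,0,0,-0.01,0,0.4,-0.22,0,0,0,-0.02,0,0.623,-0.335,0.013,0,0,-0.021,0,0.623,-0.335,0.013,0,0,-0.021,0]'

```text
clock: 25.38
tcp_pos: [0.5743, 0.1765, 0.1347]
orientation: [-0.002, -0.613, 0.79, 0.001]
wrist_force: [-0.6, -0.5, -0.9]
finger_gap: 0.0087
grip_force: 59.5
```

>>> jog_arm --motion '[0.2,-0.14,0,0,0,0,0,0.4,-0.3,0,0,0,0,0,0.582,-0.438,0.06,0,0,-0.003,0,0.582,-0.438,0.06,0,0,-0.003,0,0.582,-0.438,0.06,0,0,-0.003,0]'

```text
clock: 26.0
tcp_pos: [0.6308, 0.0467, 0.1238]
orientation: [-0.001, -0.617, 0.787, 0.001]
wrist_force: [0.3, 0.7, -0.9]
finger_gap: 0.0087
grip_force: 59.6
```

```bash
python3 sync.py; python3 plan.py .6318,.0457,.105,166.2,0,1
```

```text
26.0 [0.6308 0.0467 0.1238] 166.24247639579767
1 rows [0.004,-0.006,0.094,0,0,0,0]
```

>>> jog_arm --motion '[0.004,-0.006,0.03,0,0,0,0,0.004,-0.006,0.07,0,0,0,0,0.004,-0.006,0.1,0,0,0,0,0.004,-0.006,0.11,0,0,0,0,0.004,-0.006,0.11,0,0,0,0]'

```text
clock: 26.62
tcp_pos: [0.6328, 0.0449, 0.1031]
orientation: [-0.0, -0.617, 0.787, 0.0]
wrist_force: [0.4, 0.1, -1.2]
finger_gap: 0.009
grip_force: 59.6
```

```bash
python3 sync.py; python3 - <<'E'
from h import *
s=read_camera("side")[:,:,::-1].copy();cv2.imwrite("pics/s9.png",s)
g=cv2.cvtColor(s,cv2.COLOR_BGR2GRAY);print(g[250:276,264:290])
p=env.get_state()["tcp_pos"];print(proj("side",[[p[0],p[1],p[2]-.0441],[p[0],p[1],p[2]-.0061]]))
E
```

```text
26.625 [0.6328 0.0449 0.1031] 166.24271805035846
[[132 130 123 124 107  98 109 115 115 113  92  79 101 106  86  74 112 156
  167 165 165 164 166 164 166 181]
 [131 126 126 125 124 111 104 114 113 113 100  78  87 102  88 136 172 165
  167 164 162 163 163 164 164 148]
 [130 129 130 131 131 115 107 112 113 112 104  89  86  83  82 123 160 164
  166 166 165 165 162 163 163 135]
 [125 128 133 133 130 130 119 110 112 115 103  86  83  80  79 121 161 167
  163 169 170 165 163 165 145 156]
 [130 133 136 133 130 130 123 111 110 113 105  98  86  75  80 121 160 169
  163 146 129 108 102 115 111 108]
 [131 134 133 132 131 132 122 110 112 117 112 110  97  76  79 107 142 129
  104  87  50  29  36  31  34  69]
 [128 128 130 132 132 133 121 108 108 121 105  91  87  76  80 111 122  90
   49  29  37  36  41  39  35  56]
 [130 130 133 132 133 129 135 116  93  94  94  96  88  75  83  96  93  55
   31  36  37  39  39  37  34  49]
 [128 132 130 129 127 135 146 126  92  92  93  98  89  77  79  92  82  47
   29  37  36  40  39  36  33  40]
 [133 134 132 131 126 174 176 123  93  94  94  99  88  76  81 102 112 
[... 1126 characters left out ...]
3]
 [119 124 134 138 127 120 120 118 123 124 125 112 100 111 113 112 115 149
  178 181 164 124 103 109 112 113]
 [145 172 235 247 208 127 117 119 122 124 114 100  98 106 113 106 173 247
  255 255 230 120 102 113 113 110]
 [ 75  76 197 241 245 210 138 140 132 114 105  91  97 115 113 115 233 255
  254 237 159 104 102 112 113 112]
 [102 135 213 240 235 236 241 245 207 114  93  92 102 110 118 205 250 253
  246 181 108 106 113 126 128 117]
 [246 245 241 233 234 239 238 241 232 169  93  93  90  97 132 215 238 238
  201 120 112 110 142 168 159 123]
 [231 244 243 224 225 239 239 240 230 202 169 151 134 123 186 233 239 229
  168 113 113 131 170 179 140  98]]
[[275.9255 266.53  ]
 [274.8137 251.8693]]
```

>>> jog_arm --motion '[-0.001,0.006,0,0,0,0,0,-0.001,0.006,0.03,0,0,0,0,-0.001,0.006,0.06,0,0,0,0,-0.001,0.006,0.08,0,0,0,0,-0.001,0.006,0.09,0,0,0,0,-0.001,0.006,0.09,0,0,0,0]'

```text
clock: 27.42
tcp_pos: [0.6317, 0.0453, 0.085]
orientation: [-0.0, -0.617, 0.787, 0.0]
wrist_force: [0.1, 0.6, -1.0]
finger_gap: 0.0089
grip_force: 59.6
```

>>> jog_arm --motion '[0,0,0.025,0,0,0,0,0,0,0.05,0,0,0,0,0,0,0.065,0,0,0,0,0,0,0.08,0,0,0,0,0,0,0.08,0,0,0,0]'

```text
clock: 28.05
tcp_pos: [0.6314, 0.0453, 0.0687]
orientation: [-0.0, -0.617, 0.787, 0.0]
wrist_force: [-2.5, -0.0, -2.6]
finger_gap: 0.009
grip_force: 59.5
```

>>> jog_arm --motion '[0,0,0.02,0,0,0,0,0,0,0.04,0,0,0,0,0,0,0.055,0,0,0,0,0,0,0.065,0,0,0,0,0,0,0.065,0,0,0,0]'

```text
clock: 28.68
tcp_pos: [0.6315, 0.0453, 0.0558]
orientation: [-0.0, -0.617, 0.787, 0.0]
wrist_force: [-3.2, 0.7, -1.7]
finger_gap: 0.0087
grip_force: 59.6
```

>>> jog_arm --motion '[0,0,0.008,0,0,0,0,0,0,0.015,0,0,0,0,0,0,0.022,0,0,0,0,0,0,0.022,0,0,0,0]'

```text
clock: 29.18
tcp_pos: [0.6315, 0.0454, 0.054]
orientation: [0.0, -0.617, 0.787, -0.0]
wrist_force: [-9.4, 1.6, 12.6]
finger_gap: 0.0088
grip_force: 61.5
```

>>> jog_arm --motion '[0,0,-0.008,0,0,0,0.35,0,0,-0.008,0,0,0,0.35,0,0,-0.008,0,0,0,0.35,0,0,-0.15,0,0,0,0.35,0,0,-0.4,0,0,0,0.35,0,0,-0.6,0,0,0,0.35,0,0,-0.6,0,0,0,0.35]'

```text
clock: 30.05
tcp_pos: [0.6347, 0.0451, 0.1761]
orientation: [0.003, -0.617, 0.787, -0.003]
wrist_force: [0.7, -0.4, -0.4]
finger_gap: 0.03
grip_force: 0.0
```

>>> jog_arm --motion '[0,0.3,-0.6,0,0,0,0.35,-0.5,0.6,-0.6,0,0,0,0.35,-0.8,0.7,-0.6,0,0,0,0.35,-0.8,0.7,-0.6,0,0,0,0.35]'

```text
clock: 30.55
tcp_pos: [0.5392, 0.2173, 0.2865]
orientation: [-0.0, -0.617, 0.787, 0.0]
wrist_force: [1.0, -0.4, 0.0]
finger_gap: 0.0303
grip_force: 0.0
```

```bash
python3 sync.py; python3 - <<'E'
from h import *
a=cv2.imread("pics/s8.png");s=read_camera("side")[:,:,::-1].copy();cv2.imwrite("pics/s10.png",s)
t=read_camera("top")[:,:,::-1].copy();cv2.imwrite("pics/t10.png",t)
# change mask against the picture before the key: only the key should differ around the clamp
for n,b,x in(("side",s,a),("top",t,cv2.imread("pics/t8.png"))):
    d=cv2.absdiff(b,x).max(2)>40
    y0,y1,x0,x1=(225,300,250,345) if n=="side" else (196,262,250,335)
    k,l,st,c=cv2.connectedComponentsWithStats(d[y0:y1,x0:x1].astype(np.uint8))
    print(n,[(r[0]+x0,r[1]+y0,*r[2:]) for r in st[1:].tolist() if r[4]>3])
K=body([.6317,.0455,np.radians(-13.8)],np.array([[x,y,z] for x in(-5,5) for y in(-19,19) for z in(48,78)])/1000)
for n in("side","top"): q=proj(n,K);print(n,q.min(0),q.max(0))
E
```

```text
30.55 [0.5392 0.2173 0.2865] 166.16656621097366
side [(307, 225, 24, 32, 403), (340, 225, 5, 11, 29), (344, 243, 1, 4, 4), (344, 248, 1, 6, 6), (264, 257, 29, 21, 266), (339, 270, 6, 2, 8), (281, 272, 8, 13, 39), (303, 272, 32, 4, 46), (266, 284, 28, 15, 191), (272, 287, 6, 1, 6), (329, 299, 15, 1, 15)]
top [(257, 207, 20, 24, 314), (277, 226, 4, 9, 21), (282, 237, 8, 25, 99), (250, 259, 2, 3, 4)]
side [270.7804 254.6665] [281.7765 276.0743]
top [260.6188 211.4379] [275.9325 220.2943]
```

```bash
python3 -c "
from workcell import env
print(env.hand_in())"
```

```text
the job is handed in; nothing more can be done
None
```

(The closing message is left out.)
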